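# Isolate the circuit and draw a fuse of unknown hand

## Task

Throw the switch lever into the notch marked by the brass stud and leave it there. Then take the round fuse cap out of the grey fuse base: nobody remembers whether it undoes clockwise or anticlockwise, so try it gently both ways, and never wrench it out before it has been turned to its release. Finish with the cap still held in the gripper, upright and still, with 3 cm or more of clear air between the bottom of its fuse and the base; leave the other things where they are.

Things in the scene. Friction and masses are not known exactly. Their poses are not given: they have to be found in the camera images.
- switch: Fixed grey changeover switch box, 170 (x) x 180 (y) x 40 mm high, in front of the robot on its right. Origin at the centre of its underside, z up. The lever turns about a vertical pivot at (45, 0) mm of this frame and points to the box's -x side (towards the robot) over a steel plate; pairs of 7 mm high aluminium teeth flank three notches.
- switch_lever (a joint): Angle of the flat steel lever about its vertical pivot, positive anticlockwise seen from above (the knob then moves to the switch's -y). It clicks into sprung notches at 0 (start; the bar then points 0.6 rad off the switch's -x, to its +y side), 0.6 (bar along -x) and 1.2 rad; stops at -0.12 and 1.32. Leaving a notch takes about 2.5 N at the knob; past half-way it is drawn into the next notch and stays.
- lever_knob (a point): Centre of the widest part of the black upright knob on the lever, 90 mm from the pivot: 24 mm across from 34 to 58 mm above the lever plate (z 74 to 98 mm over the table), its narrower neck below, its top at z 104 mm; this point is at z 86 mm. The lever's flat bar under it has its top at z 54 mm.
- notch_mid (a point): Where the marking stud stands when the middle notch (lever at 0.6 rad) is the marked one: on the plate, 117 mm from the pivot, z 40 mm.
- notch_end (a point): Where the marking stud stands when the far notch (lever at 1.2 rad) is the marked one: on the plate, 117 mm from the pivot, z 40 mm.
- off_stud: Fixed round brass stud, 18 mm across and 20 mm high with a domed top, standing on the switch plate just outside the marked notch (the middle or the far one). Origin at its foot.
- fuse_base: Fixed grey plastic fuse base, 110 (x) x 190 (y) x 55 mm high, on the robot's left. Origin at table level under the axis of the socket; the box reaches from y = -50 to +140 mm of this frame. Flat top at z 55 mm. A second pole at (0, 88) mm is blanked off by a black disc 60 mm across, 4 mm high, on which the spare fuse stands.
- fuse_cap: Loose grey round fuse cap, about 0.12 kg. Origin on its axis at the underside of its skirt (seated: 55 mm above the table, on the base's top); z up. Skirt 53 mm across, 4 mm thick; above it the ribbed round grip, 40 mm across, from 4 to 38 mm over the origin. Below hangs the fuse, 18 mm across, its bottom 36 mm below the origin. Seated, its x axis lies along the base's x axis within 3 degrees.
- socket (a point): Centre of the socket's mouth on the base's top. Hidden lugs lock the cap. Turned the right way (either way, unseen, differs by start), the cap turns freely 65 to 70 degrees to a stop and there, and up to 5 degrees before, lifts straight out. Turned the wrong way it stops within about 7 degrees. Locked, it lifts only about 2 mm.
- spare_fuse: Loose grey screw-in fuse, 24 mm across, 44 mm high, standing on the black disc of the base; leave alone. Origin at its foot.
- torch: Stainless steel torch, 160 mm long, 40 mm across its head, lying at the back; leave alone. Origin under its middle.
- tester: Blue plastic tester, 130 x 70 x 38 mm, lying at the back left; leave alone. Origin under its middle.
- bulb_carton: Cardboard bulb carton, 62 x 62 x 110 mm, at the back; leave alone. Origin under its middle.
- screw_jar: Clear jar, 64 mm across, 75 mm high, on the right; leave alone. Origin under its middle.
- screwdriver: Screwdriver with a red handle, lying between the switch and the fuse base; leave alone. Origin under its middle.
- tape: Dark tape measure, 65 x 36 x 62 mm, on the left; leave alone. Origin under its middle.
Mind the look-alikes: they are no part of the job. What is shaped like the fuse_cap but purple is not meant.

How it is judged:
On the way, in this order (a step that is already met when the one before it is completed fails the run):
1. the lever rests in the notch marked by the stud (((horizontal distance between off_stud and notch_mid below 0.02 m and value of joint switch_lever between 0.48 and 0.72 rad) or (horizontal distance between off_stud and notch_end below 0.02 m and value of joint switch_lever between 1.08 and 1.32 rad))), for 0.3 s.
2. the fuse cap is turned to its release (((horizontal distance between off_stud and notch_mid below 0.02 m and value of joint switch_lever between 0.48 and 0.72 rad) or (horizontal distance between off_stud and notch_end below 0.02 m and value of joint switch_lever between 1.08 and 1.32 rad)) and angle between the x axis of fuse_cap and the x axis of fuse_base, either way round above 0.85 rad), for 0.1 s.
3. the cap is lifted out and held (((horizontal distance between off_stud and notch_mid below 0.02 m and value of joint switch_lever between 0.48 and 0.72 rad) or (horizontal distance between off_stud and notch_end below 0.02 m and value of joint switch_lever between 1.08 and 1.32 rad)) and z of fuse_cap in the frame of fuse_base above 0.111 m and contact force between the fingers and fuse_cap above 1 N and angle between fuse_cap's own z axis and vertical below 0.35 rad and contact force between fuse_cap and fuse_base below 0.1 N), for 0.2 s.
At the end, for the whole second after the job is handed in: The lever is within 0.12 rad of the notch beside the stud; the cap is gripped by the fingers, its fuse's bottom more than 20 mm above the base's top, within 20 degrees of upright, moving at less than 3 cm/s, and not touching the base (all of step 3 and linear speed of fuse_cap below 0.03 m/s); the arm keeps its last pose, push and grip.
It fails at once if the cap is wrenched out before it is turned to its release (z of fuse_cap in the frame of fuse_base between 0.061 and 0.067 m and angle between the x axis of fuse_cap and the x axis of fuse_base, either way round below 0.8 rad).
It fails at once if another thing is moved from its place by more than 3 cm (distance of any of spare_fuse, torch, tester, bulb_carton, screw_jar, screwdriver, tape from where it was at the start of the episode above 0.03 m).
It also fails if it takes over 51 s, if anything falls off the work surface, if the arm or the gripper's body presses on something with over 40 N, if the wrist force passes 120 N, or if a joint passes its speed limit or range.

## Robot

A 7-joint arm with a two-finger parallel gripper is mounted at the origin on the work surface. World frame = base frame: x ahead of the robot, y to its left, z up, the work surface at z = 0. Lengths are in m, angles in rad, forces in N, time in s.
With the tool pointing down it reaches from about 0.4 to 0.75 m from the base axis. Payload 19.5 kg.
Tool frame: the origin (TCP) lies at the centre of the arm's flange, where the gripper is bolted on; the fingertips stand 173 mm ahead of it and the grasp point (between the pads) lies 155 mm ahead of it; z points along the fingers, y is the line along which they close (so a half turn about z gives the same grasp; the last joint's range is limited). The gripper opens to 85 mm and grips with 20 to 120 N. Pads are 22 mm wide; open, the fingers measure 114 mm over their backs; the gripper's body (76 mm by 85 mm) begins 54 mm behind the grasp point. The pads swing forward as they close: fully open they stand 13 mm farther back than shut.
Start: joints at [-1.349, 0.707, -0.028, 1.485, 0.022, 0.951, -0.075], TCP at [0.15, 0.555, 0.405] pointing down, gripper open.
Joint ranges: [-2.71, 2.71], [-0.32, 2.16], [-1.57, 1.52], [0, 2.45], [-1.46, 4.6], [0, 2.02], [-2.83, 2.83]. Speed limits (rad/s): [1.89, 1.89, 2.57, 2.57, 3.01, 3.01, 3.01].

## Interface

Orientations are given as a unit quaternion [x, y, z, w].
In Python, from rig import arm gives the robot as it stands.
- The arm moves only by the tool servo_tool, never from a script. Its argument "deltas" is a list of rows, each an object of numbers: "rx", "ry", "rz": the turn, a rotation vector about the tool's x, y, z in rad; "tx", "ty", "tz": the shift along the tool's x, y, z in m; "grip": the finger opening in m, from 0 to 0.0854. A call has 1 to 20 rows; each row is the pose to reach, as a shift and turn from the pose commanded when the call began, along the tool's axes at that moment; what a row does not reach only later rows make up. A row lasts 1/12 s, in which the tool goes at most 41.7 mm and 7.16 degrees, less where a joint would pass 70% of its speed; a pose out of reach is approached as far as the arm can. A call with a gripper value outside its range is refused whole. The fingers move at their own pace and stop on an object; "grip_force" is the grip in N (left out, the last holds). Time passes only in rows, so rows that repeat a pose let the fingers close. It gives the time, the measured TCP pose, the force, the opening and the grip force at its end, in the units of the state.
- arm.observe(): the state, without advancing time (a new reading comes with each control period).
- arm.snapshot(name): name is "scene" or "top"; returns (picture, depth): 400x640x3 uint8, red, green, blue; 400x640 float32, m along the optical axis (not along the pixel's ray), 0 where there is no reading.
- arm.calibration(name): a dict with "mtx" (3x3 intrinsics, pixels), "cam_to_world" (4x4, takes a point from camera to world coordinates). Camera axes: x right, y down, z forward; pixel columns grow to the right and rows downward; lengths in m; the calibration is good to about 2 mm. A picture is of the moment at which its call begins. calibration takes no time and is no camera call.
- arm.close_job(): hands the job in; it is judged then, once.
The state is a dict: "clock": time; "qpos": joint angles; "joint_velocities": joint speeds; "tau": joint torques, N m; "ee_pos": TCP position; "tcp_rot": TCP orientation; "wrist_force": force on the tool from outside, world axes, zero at the start; "wrist_torque": the same for the moment, N m; "grip_width": finger opening in m; "gripper_force": force on a finger pad.
Only numpy, scipy, OpenCV 4.12 (cv2) and the standard library are available. Lean on these libraries where they do the work, as an engineer would, in place of code of your own. Each camera call takes 0.05 s, during which the arm holds its last target. There are 200 camera calls.

## Working session

There is one attempt and no reset: what is moved stays moved. The work goes in short steps, Python scripts to look and compute and a tool call to move; the robot and the scene stay as the last step left them, time stands still between calls to the robot, and variables do not carry over. Pictures are saved under pics/ and viewed, at most 10 in all, crops included, and the job is handed in when it is done.

Besides the shell and the picture viewer there is one more tool, called after "Call:" as a command line: name --argument value ..., lists and objects as JSON in quotes. servo_tool: Moves the arm, as the interface text tells. Its arguments: {"type":"object","properties":{"deltas":{"type":"array"},"grip_force":{"type":"number"}},"required":["deltas"]}

```bash
ls; mkdir -p pics; cat > h.py <<'E'
import numpy as np, cv2
from rig import arm
def snap(cam,name):
    p,d=arm.snapshot(cam); cv2.imwrite(f'pics/{name}.png',p[:,:,::-1]); np.savez(f'pics/{name}.npz',p=p,d=d); return p,d
def pts(cam,d):
    c=arm.calibration(cam);K=c['mtx'];T=np.array(c['cam_to_world'])
    v,u=np.mgrid[:d.shape[0],:d.shape[1]]
    P=np.stack([(u-K[0][2])/K[0][0]*d,(v-K[1][2])/K[1][1]*d,d],-1)
    return P@T[:3,:3].T+T[:3,3]
E
python3 - <<'E'
from h import *
s=arm.observe();print(s['ee_pos'],s['tcp_rot'],s['clock'],s['grip_width'])
for c in('scene','top'):snap(c,c+'0');print(arm.calibration(c))
E
```

```text
pics
[0.14989566 0.55504504 0.40423233] [ 1.31514017e-01  9.91314156e-01 -5.49393673e-04 -6.89173136e-05] 0.0 0.08547728533585937
{'mtx': array([[395.18929184,   0.        , 314.72140284],
       [  0.        , 395.18929184, 203.33344595],
       [  0.        ,   0.        ,   1.        ]]), 'cam_to_world': array([[-0.35463959,  0.58760211, -0.7272926 ,  1.35017623],
       [ 0.93487161,  0.23588532, -0.26527944,  0.30686751],
       [ 0.01567889, -0.7740038 , -0.6329868 ,  0.75630693],
       [ 0.        ,  0.        ,  0.        ,  1.        ]])}
{'mtx': array([[398.19002432,   0.        , 321.20823777],
       [  0.        , 398.19002432, 199.28018372],
       [  0.        ,   0.        ,   1.        ]]), 'cam_to_world': array([[ 4.53229562e-02, -9.74760937e-01,  2.18602254e-01,
         3.13651825e-01],
       [-9.98971280e-01, -4.45501698e-02,  8.46544926e-03,
         3.58806299e-04],
       [ 1.48697828e-03, -2.18761053e-01, -9.75777326e-01,
         1.37025931e+00],
       [ 0.00000000e+00,  0.00000000e+00,  0.00000000e+00,
         1.00000000e+00]])}
```

View pics/top0.png

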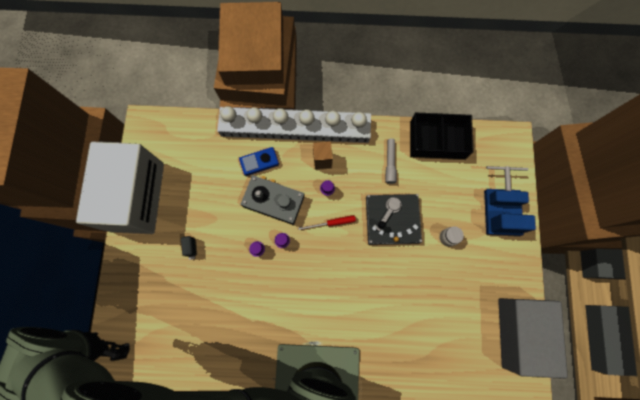

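View pics/scene0.png

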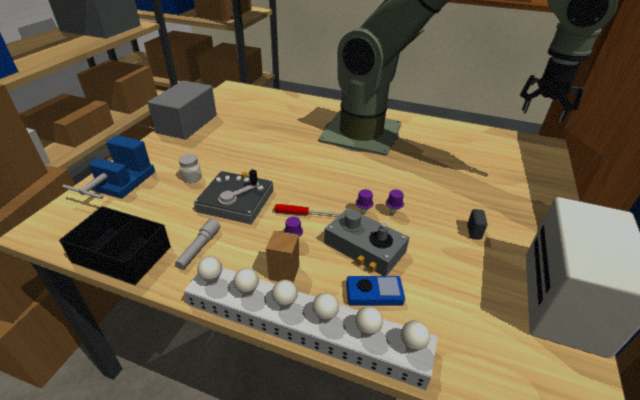

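Top view: the switch is at (394,220) with its pivot at (393,205), the knob near (381,226) and the brass stud near (397,239). The grey cap sits on the fuse base at (285,200). The cap look-alikes at (257,249), (282,240) and (327,187) are purple, so they are not meant. I'll confirm in an enlarged crop.

```bash
python3 - <<'E'
from h import *
z=np.load('pics/top0.npz');p,d=z['p'],z['d']
a=cv2.resize(p[170:235,235:315],None,fx=5,fy=5,interpolation=2);b=cv2.resize(p[185:250,360:430],None,fx=5,fy=5,interpolation=2)
cv2.imwrite('pics/crop.png',np.hstack([a,b])[:,:,::-1])
P=pts('top',d)
def reg(u0,u1,v0,v1,z0,z1):
    Q=P[v0:v1,u0:u1].reshape(-1,3);return Q[(Q[:,2]>z0)&(Q[:,2]<z1)]
Q=reg(362,428,185,250,.03,.05);r=cv2.minAreaRect(Q[:,:2].astype(np.float32));print('switch',r)
Q=reg(235,312,170,230,.045,.065);r=cv2.minAreaRect(Q[:,:2].astype(np.float32));print('base',r,np.median(Q[:,2]))
for n,a in dict(knob=(362,428,185,250,.085,.115),cap=(272,312,170,230,.085,.1),sp=(235,272,170,230,.09,.12)).items():
    Q=reg(*a);print(n,len(Q),Q.mean(0),Q.min(0),Q.max(0))
hs=cv2.cvtColor(p,cv2.COLOR_RGB2HSV);m=(hs[...,0]>8)&(hs[...,0]<28)&(hs[...,1]>110)
m[:190]=0;m[244:]=0;m[:,:368]=0;m[:,420:]=0;v,u=np.where(m);print('stud',list(zip(u,v)),P[m].round(3))
E
```

```text
switch ((0.5575666427612305, -0.2372163087129593), (0.16973339021205902, 0.17973263561725616), 4.054213523864746)
base ((0.6037837266921997, 0.1781909316778183), (0.1916036158800125, 0.11129534989595413), 72.71406555175781) 0.05568806901828749
knob 46 [ 0.52348926 -0.18752589  0.10122064] [ 0.51276668 -0.19765204  0.08593042] [ 0.5359268  -0.17700591  0.10832104]
cap 119 [0.58972454 0.13461185 0.09297795] [0.57074305 0.1164586  0.08645008] [0.6103621  0.15393008 0.09811446]
sp 32 [0.60899803 0.21784297 0.0985556 ] [0.60076221 0.20769079 0.0900657 ] [0.61889555 0.23056182 0.10825844]
stud [(np.int64(372), np.int64(190)), (np.int64(413), np.int64(190)), (np.int64(414), np.int64(190)), (np.int64(415), np.int64(190)), (np.int64(416), np.int64(190)), (np.int64(417), np.int64(190)), (np.int64(418), np.int64(190)), (np.int64(419), np.int64(190)), (np.int64(368), np.int64(191)), (np.int64(389), np.int64(191)), (np.int64(390), np.int64(191)), (np.int64(391), np.int64(191)), (np.int64(392), np.int64(191)), (np.int64(393), np.int64(191)), (np.int64(394), np.int64(191)), (np.int64(395), np.int64
[... 9521 characters left out ...]
0e-02]
 [ 4.88e-01 -2.38e-01  5.90e-02]
 [ 4.88e-01 -2.41e-01  6.00e-02]
 [ 4.88e-01 -2.45e-01  5.70e-02]
 [ 4.88e-01 -2.47e-01  6.00e-02]
 [ 4.86e-01 -2.34e-01  4.40e-02]
 [ 4.85e-01 -2.35e-01  5.40e-02]
 [ 4.85e-01 -2.38e-01  5.70e-02]
 [ 4.85e-01 -2.41e-01  5.80e-02]
 [ 4.85e-01 -2.44e-01  5.90e-02]
 [ 4.84e-01 -2.47e-01  6.10e-02]
 [ 4.82e-01 -2.34e-01  4.50e-02]
 [ 4.82e-01 -2.36e-01  5.20e-02]
 [ 4.82e-01 -2.39e-01  5.10e-02]
 [ 4.81e-01 -2.41e-01  6.00e-02]
 [ 4.81e-01 -2.45e-01  5.80e-02]
 [ 4.82e-01 -2.48e-01  5.60e-02]
 [ 3.14e-01  0.00e+00  1.37e+00]
 [ 4.79e-01 -2.40e-01  4.60e-02]
 [ 4.79e-01 -2.42e-01  5.30e-02]
 [ 4.79e-01 -2.45e-01  5.40e-02]
 [ 4.80e-01 -2.51e-01  4.10e-02]]
```

View pics/crop.png

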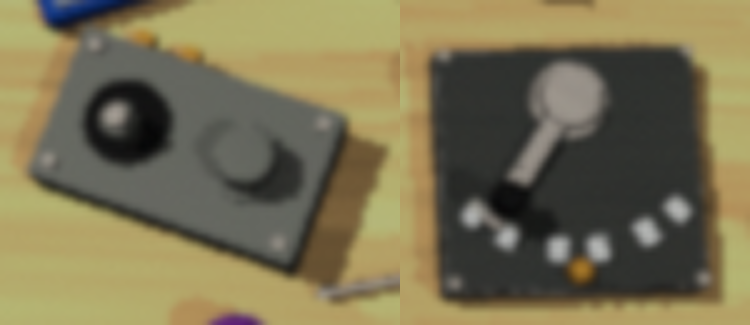

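The stud is at (0.486,-0.241), which matches notch_mid to within 2 mm, so the target is the middle notch. The knob is at (0.525,-0.189). The tool's y axis already lies close to the knob's path.

Call:
servo_tool --deltas '[{"tx":-0.356,"ty":-0.168},{"tx":-0.356,"ty":-0.168},{"tx":-0.356,"ty":-0.168},{"tx":-0.356,"ty":-0.168},{"tx":-0.356,"ty":-0.168},{"tx":-0.356,"ty":-0.168},{"tx":-0.356,"ty":-0.168},{"tx":-0.356,"ty":-0.168},{"tx":-0.356,"ty":-0.168},{"tx":-0.356,"ty":-0.168},{"tx":-0.555,"ty":-0.62},{"tx":-0.555,"ty":-0.62},{"tx":-0.555,"ty":-0.62},{"tx":-0.555,"ty":-0.62},{"tx":-0.555,"ty":-0.62},{"tx":-0.555,"ty":-0.62},{"tx":-0.555,"ty":-0.62},{"tx":-0.555,"ty":-0.62},{"tx":-0.555,"ty":-0.62},{"tx":-0.555,"ty":-0.62}]' --grip_force 20

```text
schema error: expected keys rx, ry, rz, tx, ty, tz, grip
```

Call:
servo_tool --deltas '[{"rx":0,"ry":0,"rz":0,"tx":-0.356,"ty":-0.168,"tz":0,"grip":0.085},{"rx":0,"ry":0,"rz":0,"tx":-0.356,"ty":-0.168,"tz":0,"grip":0.085},{"rx":0,"ry":0,"rz":0,"tx":-0.356,"ty":-0.168,"tz":0,"grip":0.085},{"rx":0,"ry":0,"rz":0,"tx":-0.356,"ty":-0.168,"tz":0,"grip":0.085},{"rx":0,"ry":0,"rz":0,"tx":-0.356,"ty":-0.168,"tz":0,"grip":0.085},{"rx":0,"ry":0,"rz":0,"tx":-0.356,"ty":-0.168,"tz":0,"grip":0.085},{"rx":0,"ry":0,"rz":0,"tx":-0.356,"ty":-0.168,"tz":0,"grip":0.085},{"rx":0,"ry":0,"rz":0,"tx":-0.356,"ty":-0.168,"tz":0,"grip":0.085},{"rx":0,"ry":0,"rz":0,"tx":-0.356,"ty":-0.168,"tz":0,"grip":0.085},{"rx":0,"ry":0,"rz":0,"tx":-0.356,"ty":-0.168,"tz":0,"grip":0.085},{"rx":0,"ry":0,"rz":0,"tx":-0.555,"ty":-0.62,"tz":0,"grip":0.085},{"rx":0,"ry":0,"rz":0,"tx":-0.555,"ty":-0.62,"tz":0,"grip":0.085},{"rx":0,"ry":0,"rz":0,"tx":-0.555,"ty":-0.62,"tz":0,"grip":0.085},{"rx":0,"ry":0,"rz":0,"tx":-0.555,"ty":-0.62,"tz":0,"grip":0.085},{"rx":0,"ry":0,"rz":0,"tx":-0.555,"ty":-0.62,"tz":0,"grip":0.085},{"rx":0,"ry":0,"rz":0,"tx":-0.555,"ty":-0.62,"tz":0,"grip":0.085},{"rx":0,"ry":0,"rz":0,"tx":-0.555,"ty":-0.62,"tz":0,"grip":0.085},{"rx":0,"ry":0,"rz":0,"tx":-0.555,"ty":-0.62,"tz":0,"grip":0.085},{"rx":0,"ry":0,"rz":0,"tx":-0.555,"ty":-0.62,"tz":0,"grip":0.085},{"rx":0,"ry":0,"rz":0,"tx":-0.555,"ty":-0.62,"tz":0,"grip":0.085}]' --grip_force 20

```text
clock: 1.77
ee_pos: [0.5123, -0.114, 0.4047]
tcp_rot: [0.132, 0.991, -0.0, -0.0]
wrist_force: [0.5, -0.1, 0.4]
grip_width: 0.085
gripper_force: 0.0
```

Call:
servo_tool --deltas '[{"rx":0,"ry":0,"rz":0,"tx":0,"ty":0,"tz":0,"grip":0.085},{"rx":0,"ry":0,"rz":0,"tx":0,"ty":0,"tz":0,"grip":0.085},{"rx":0,"ry":0,"rz":0,"tx":0,"ty":0,"tz":0,"grip":0.085}]'

```text
clock: 2.02
ee_pos: [0.5124, -0.1115, 0.4045]
tcp_rot: [0.131, 0.991, 0.0, -0.0]
wrist_force: [0.5, 1.1, 0.3]
grip_width: 0.0853
gripper_force: 0.0
```

```bash
cat >> h.py <<'E'
from scipy.spatial.transform import Rotation as R
def go(x,y,z):
    s=arm.observe();r=R.from_quat(s['tcp_rot']);w=np.array([x,y,z])-s['ee_pos']
    print('at',s['ee_pos'].round(4),'tool',r.inv().apply(w).round(4),'yaxis',r.as_matrix()[:,1].round(3),'tilt',r.as_matrix()[:,2].round(3),'f',np.round(s['wrist_force'],1),np.round(s['wrist_torque'],2),'t',s['clock'])
E
python3 -c "
from h import *
go(.5245,-.1885,.243); print(arm.observe()['qpos'].round(2))"
```

```text
at [ 0.5124 -0.1115  0.4045] tool [-0.0319 -0.0712  0.1615] yaxis [0.261 0.965 0.   ] tilt [-0.001  0.001 -1.   ] f [0.5 1.1 0.3] [ 0.08 -0.05  0.07] t 2.0167
[ 0.24  0.63 -0.16  1.67  0.13  0.85  1.33]
```

Call:
servo_tool --deltas '[{"rx":0,"ry":0,"rz":0,"tx":-0.016,"ty":-0.036,"tz":0.02,"grip":0.085},{"rx":0,"ry":0,"rz":0,"tx":-0.032,"ty":-0.071,"tz":0.04,"grip":0.085},{"rx":0,"ry":0,"rz":0,"tx":-0.032,"ty":-0.071,"tz":0.06,"grip":0.085},{"rx":0,"ry":0,"rz":0,"tx":-0.032,"ty":-0.071,"tz":0.085,"grip":0.085},{"rx":0,"ry":0,"rz":0,"tx":-0.032,"ty":-0.071,"tz":0.11,"grip":0.085},{"rx":0,"ry":0,"rz":0,"tx":-0.032,"ty":-0.071,"tz":0.135,"grip":0.085},{"rx":0,"ry":0,"rz":0,"tx":-0.032,"ty":-0.071,"tz":0.15,"grip":0.085},{"rx":0,"ry":0,"rz":0,"tx":-0.032,"ty":-0.071,"tz":0.161,"grip":0.085},{"rx":0,"ry":0,"rz":0,"tx":-0.032,"ty":-0.071,"tz":0.161,"grip":0.085},{"rx":0,"ry":0,"rz":0,"tx":-0.032,"ty":-0.071,"tz":0.161,"grip":0.04},{"rx":0,"ry":0,"rz":0,"tx":-0.032,"ty":-0.071,"tz":0.161,"grip":0.04},{"rx":0,"ry":0,"rz":0,"tx":-0.032,"ty":-0.071,"tz":0.161,"grip":0.04},{"rx":0,"ry":0,"rz":0,"tx":-0.032,"ty":-0.071,"tz":0.161,"grip":0.04}]'

```text
clock: 3.1
ee_pos: [0.525, -0.1887, 0.2446]
tcp_rot: [0.131, 0.991, -0.0, 0.001]
wrist_force: [0.0, 0.0, -0.2]
grip_width: 0.0406
gripper_force: 0.0
```

```bash
python3 -c "
from h import *
go(.5245,-.1885,.243);p,d=snap('scene','sw1')
cv2.imwrite('pics/sw1c.png',cv2.resize(p[110:240,160:340],None,fx=4,fy=4,interpolation=2)[:,:,::-1])"
```

```text
at [ 0.525  -0.1887  0.2446] tool [0.0005 0.0001 0.0016] yaxis [ 0.261  0.965 -0.   ] tilt [ 0.001 -0.    -1.   ] f [ 0.   0.  -0.2] [-0.03 -0.06 -0.  ] t 3.1
```

View pics/sw1c.png

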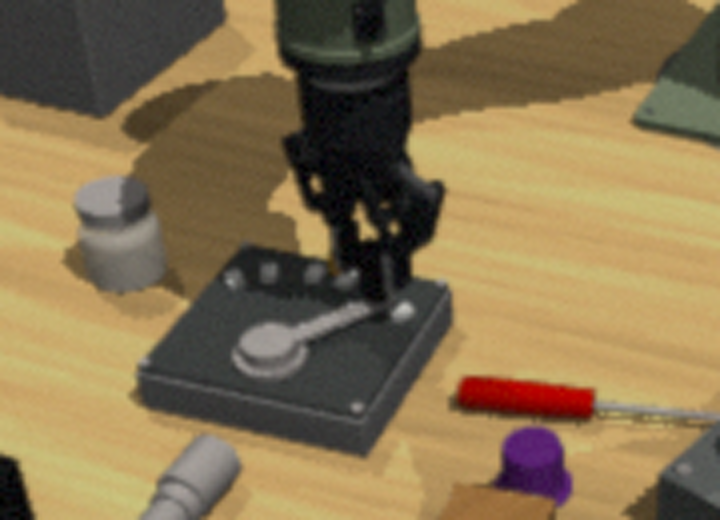

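The crop shows the fingers straddling the knob around (380,270). I'll grip it lightly and swing it along the arc.

Call:
servo_tool --deltas '[{"rx":0,"ry":0,"rz":0,"tx":0,"ty":0,"tz":0.001,"grip":0.02},{"rx":0,"ry":0,"rz":0,"tx":0,"ty":0,"tz":0.001,"grip":0.02},{"rx":0,"ry":0,"rz":0,"tx":0,"ty":0,"tz":0.001,"grip":0.02},{"rx":0,"ry":0,"rz":0,"tx":0.0015,"ty":-0.007,"tz":0.001,"grip":0.02},{"rx":0,"ry":0,"rz":0,"tx":0.0025,"ty":-0.014,"tz":0.001,"grip":0.02},{"rx":0,"ry":0,"rz":0,"tx":0.003,"ty":-0.021,"tz":0.001,"grip":0.02},{"rx":0,"ry":0,"rz":0,"tx":0.003,"ty":-0.028,"tz":0.001,"grip":0.02},{"rx":0,"ry":0,"rz":0,"tx":0.002,"ty":-0.035,"tz":0.001,"grip":0.02},{"rx":0,"ry":0,"rz":0,"tx":0.001,"ty":-0.042,"tz":0.001,"grip":0.02},{"rx":0,"ry":0,"rz":0,"tx":-0.0005,"ty":-0.049,"tz":0.001,"grip":0.02},{"rx":0,"ry":0,"rz":0,"tx":-0.0015,"ty":-0.053,"tz":0.001,"grip":0.02},{"rx":0,"ry":0,"rz":0,"tx":-0.0015,"ty":-0.053,"tz":0.001,"grip":0.02},{"rx":0,"ry":0,"rz":0,"tx":-0.0015,"ty":-0.053,"tz":0.001,"grip":0.02}]'

```text
clock: 4.23
ee_pos: [0.5122, -0.2406, 0.2427]
tcp_rot: [0.132, 0.991, -0.0, -0.0]
wrist_force: [-3.9, 0.0, 3.2]
grip_width: 0.0233
gripper_force: 21.8
```

```bash
python3 -c "
from h import *
go(.5127,-.2404,.243)"
```

```text
at [ 0.5122 -0.2406  0.2427] tool [-0.0005  0.0003 -0.0003] yaxis [ 0.262  0.965 -0.   ] tilt [-0.001 -0.    -1.   ] f [-3.9  0.   3.2] [-0.15  0.85 -0.08] t 4.2333
```

Call:
servo_tool --deltas '[{"rx":0,"ry":0,"rz":0,"tx":0,"ty":0,"tz":0,"grip":0.06},{"rx":0,"ry":0,"rz":0,"tx":0,"ty":0,"tz":0,"grip":0.06},{"rx":0,"ry":0,"rz":0,"tx":0,"ty":0,"tz":0,"grip":0.06},{"rx":0,"ry":0,"rz":0,"tx":0,"ty":0,"tz":0,"grip":0.06},{"rx":0,"ry":0,"rz":0,"tx":0,"ty":0,"tz":-0.03,"grip":0.06},{"rx":0,"ry":0,"rz":0,"tx":0,"ty":0,"tz":-0.06,"grip":0.085},{"rx":0,"ry":0,"rz":0,"tx":0,"ty":0,"tz":-0.09,"grip":0.085},{"rx":0,"ry":0,"rz":0,"tx":0.0025,"ty":0.04,"tz":-0.11,"grip":0.085},{"rx":0,"ry":0,"rz":0,"tx":0.005,"ty":0.08,"tz":-0.11,"grip":0.085},{"rx":0,"ry":0,"rz":0,"tx":0.0075,"ty":0.12,"tz":-0.11,"grip":0.085},{"rx":0,"ry":0,"rz":0,"tx":0.01,"ty":0.16,"tz":-0.11,"grip":0.085},{"rx":0,"ry":0,"rz":0,"tx":0.0125,"ty":0.2,"tz":-0.11,"grip":0.085},{"rx":0,"ry":0,"rz":0,"tx":0.015,"ty":0.24,"tz":-0.11,"grip":0.085},{"rx":0,"ry":0,"rz":0,"tx":0.0175,"ty":0.28,"tz":-0.11,"grip":0.085},{"rx":0,"ry":0,"rz":0,"tx":0.02,"ty":0.32,"tz":-0.11,"grip":0.085},{"rx":0,"ry":0,"rz":0,"tx":0.0225,"ty":0.36,"tz":-0.11,"grip":0.085},{"rx":0,"ry":0,"rz":0,"tx":0.0225,"ty":0.383,"tz":-0.11,"grip":0.085},{"rx":0,"ry":0,"rz":0,"tx":0.0225,"ty":0.383,"tz":-0.11,"grip":0.085},{"rx":0,"ry":0,"rz":0,"tx":0.0225,"ty":0.383,"tz":-0.11,"grip":0.085}]'

```text
clock: 5.82
ee_pos: [0.5905, 0.1365, 0.3524]
tcp_rot: [0.13, 0.991, -0.0, -0.0]
wrist_force: [0.0, -0.6, 0.4]
grip_width: 0.0846
gripper_force: 0.0
```

```bash
python3 -c "
from h import *
go(.5904,.1352,.236); print(arm.observe()['qpos'].round(2))
p,d=snap('top','t2');b=p[185:250,360:430];q,e=snap('scene','s2')
b=cv2.resize(b,(400,371),interpolation=2);a=cv2.resize(q[140:270,300:440],(400,371),interpolation=2)
cv2.imwrite('pics/t2c.png',np.hstack([b,a])[:,:,::-1])"
```

```text
at [0.5905 0.1365 0.3524] tool [-0.0003 -0.0013  0.1164] yaxis [ 0.259  0.966 -0.   ] tilt [-0. -0. -1.] f [ 0.  -0.6  0.4] [-0.05  0.03 -0.02] t 5.8167
[-0.23  0.82 -0.1   1.43  0.1   0.9   0.95]
```

View pics/t2c.png

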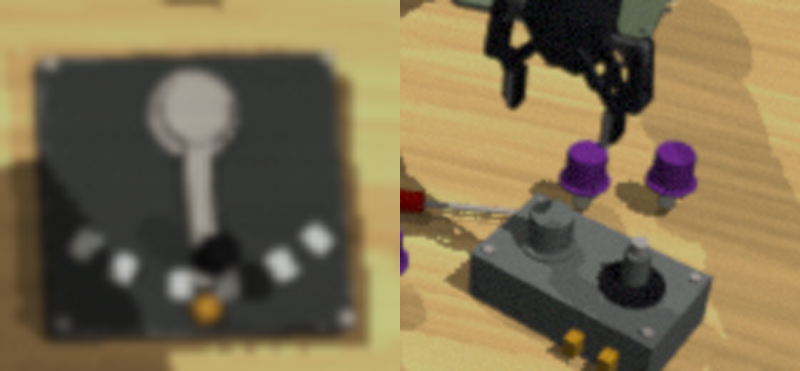

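The lever stands beside the stud at (205,310), and the grey cap is at (550,225) under the gripper. Next I descend and grip it.

Call:
servo_tool --deltas '[{"rx":0,"ry":0,"rz":0,"tx":0,"ty":0,"tz":0.03,"grip":0.085},{"rx":0,"ry":0,"rz":0,"tx":0,"ty":-0.001,"tz":0.06,"grip":0.085},{"rx":0,"ry":0,"rz":0,"tx":0,"ty":-0.001,"tz":0.085,"grip":0.085},{"rx":0,"ry":0,"rz":0,"tx":0,"ty":-0.001,"tz":0.105,"grip":0.085},{"rx":0,"ry":0,"rz":0,"tx":0,"ty":-0.001,"tz":0.116,"grip":0.085},{"rx":0,"ry":0,"rz":0,"tx":0,"ty":-0.001,"tz":0.116,"grip":0.085},{"rx":0,"ry":0,"rz":0,"tx":0,"ty":-0.001,"tz":0.116,"grip":0.035},{"rx":0,"ry":0,"rz":0,"tx":0,"ty":-0.001,"tz":0.116,"grip":0.035},{"rx":0,"ry":0,"rz":0,"tx":0,"ty":-0.001,"tz":0.116,"grip":0.035},{"rx":0,"ry":0,"rz":0,"tx":0,"ty":-0.001,"tz":0.116,"grip":0.035},{"rx":0,"ry":0,"rz":0,"tx":0,"ty":-0.001,"tz":0.116,"grip":0.035},{"rx":0,"ry":0,"rz":0,"tx":0,"ty":-0.001,"tz":0.116,"grip":0.035}]' --grip_force 40

```text
clock: 6.92
ee_pos: [0.5905, 0.1343, 0.238]
tcp_rot: [0.132, 0.991, 0.0, 0.001]
wrist_force: [-3.0, -0.7, 10.9]
grip_width: 0.0387
gripper_force: 39.1
```

```bash
python3 -c "
from h import *
go(.5904,.1352,.236)"
```

```text
at [0.5905 0.1343 0.238 ] tool [0.0004 0.0008 0.002 ] yaxis [0.261 0.965 0.001] tilt [ 0.002  0.    -1.   ] f [-3.  -0.7 10.9] [-0.28  0.44 -0.01] t 6.9167
```

Call:
servo_tool --deltas '[{"rx":0,"ry":0,"rz":0,"tx":0,"ty":0,"tz":-0.001,"grip":0.035},{"rx":0,"ry":0,"rz":0.05,"tx":0,"ty":0,"tz":-0.001,"grip":0.035},{"rx":0,"ry":0,"rz":0.1,"tx":0,"ty":0,"tz":-0.001,"grip":0.035},{"rx":0,"ry":0,"rz":0.15,"tx":0,"ty":0,"tz":-0.001,"grip":0.035},{"rx":0,"ry":0,"rz":0.19,"tx":0,"ty":0,"tz":-0.001,"grip":0.035},{"rx":0,"ry":0,"rz":0.19,"tx":0,"ty":0,"tz":-0.001,"grip":0.035}]'

```text
clock: 7.42
ee_pos: [0.5906, 0.135, 0.2383]
tcp_rot: [0.225, 0.974, 0.001, 0.001]
wrist_force: [3.3, 4.5, 0.6]
grip_width: 0.0388
gripper_force: 40.6
```

```bash
python3 -c "
from h import *
go(.5904,.1352,.236)"
```

```text
at [0.5906 0.135  0.2383] tool [0.0003 0.0001 0.0023] yaxis [0.439 0.898 0.002] tilt [ 0.002  0.001 -1.   ] f [3.3 4.5 0.6] [ 0.99 -0.81  0.66] t 7.4167
```

Clockwise meets 0.66 Nm of resistance within 11°, so I'll try the other way.

Call:
servo_tool --deltas '[{"rx":0,"ry":0,"rz":-0.08,"tx":0,"ty":0,"tz":0,"grip":0.035},{"rx":0,"ry":0,"rz":-0.16,"tx":0,"ty":0,"tz":0,"grip":0.035},{"rx":0,"ry":0,"rz":-0.24,"tx":0,"ty":0,"tz":0,"grip":0.035},{"rx":0,"ry":0,"rz":-0.32,"tx":0,"ty":0,"tz":0,"grip":0.035},{"rx":0,"ry":0,"rz":-0.4,"tx":0,"ty":0,"tz":0,"grip":0.035},{"rx":0,"ry":0,"rz":-0.4,"tx":0,"ty":0,"tz":0,"grip":0.035}]'

```text
clock: 7.92
ee_pos: [0.5904, 0.134, 0.238]
tcp_rot: [0.024, 1.0, -0.0, 0.0]
wrist_force: [-0.2, 0.1, 1.6]
grip_width: 0.0388
gripper_force: 40.7
```

```bash
python3 -c "
from h import *
go(.5904,.1352,.236)"
```

```text
at [0.5904 0.134  0.238 ] tool [0.0001 0.0012 0.002 ] yaxis [ 0.049  0.999 -0.   ] tilt [ 0. -0. -1.] f [-0.2  0.1  1.6] [-0.07 -0.11  0.1 ] t 7.9167
```

Anticlockwise it turns freely at 0.1 Nm. I'll keep going to the stop.

Call:
servo_tool --deltas '[{"rx":0,"ry":0,"rz":-0.08,"tx":0,"ty":0,"tz":0,"grip":0.035},{"rx":0,"ry":0,"rz":-0.16,"tx":0,"ty":0,"tz":0,"grip":0.035},{"rx":0,"ry":0,"rz":-0.24,"tx":0,"ty":0,"tz":0,"grip":0.035},{"rx":0,"ry":0,"rz":-0.32,"tx":0,"ty":0,"tz":0,"grip":0.035},{"rx":0,"ry":0,"rz":-0.4,"tx":0,"ty":0,"tz":0,"grip":0.035},{"rx":0,"ry":0,"rz":-0.48,"tx":0,"ty":0,"tz":0,"grip":0.035},{"rx":0,"ry":0,"rz":-0.56,"tx":0,"ty":0,"tz":0,"grip":0.035},{"rx":0,"ry":0,"rz":-0.64,"tx":0,"ty":0,"tz":0,"grip":0.035},{"rx":0,"ry":0,"rz":-0.72,"tx":0,"ty":0,"tz":0,"grip":0.035},{"rx":0,"ry":0,"rz":-0.8,"tx":0,"ty":0,"tz":0,"grip":0.035},{"rx":0,"ry":0,"rz":-0.88,"tx":0,"ty":0,"tz":0,"grip":0.035},{"rx":0,"ry":0,"rz":-0.94,"tx":0,"ty":0,"tz":0,"grip":0.035},{"rx":0,"ry":0,"rz":-0.94,"tx":0,"ty":0,"tz":0,"grip":0.035}]'

```text
clock: 9.0
ee_pos: [0.5901, 0.1344, 0.238]
tcp_rot: [-0.43, 0.903, 0.0, -0.0]
wrist_force: [-1.9, 1.1, 4.3]
grip_width: 0.0387
gripper_force: 41.1
```

```bash
python3 -c "
from h import *
go(.5904,.1352,.236)"
```

```text
at [0.5901 0.1344 0.238 ] tool [-0.0007  0.0003  0.002 ] yaxis [-0.776  0.631  0.001] tilt [-0.001  0.    -1.   ] f [-1.9  1.1  4.3] [0.38 0.56 0.02] t 9.0
```

Still free. I'll go on until the torque rises.

Call:
servo_tool --deltas '[{"rx":0,"ry":0,"rz":-0.05,"tx":0,"ty":0,"tz":0,"grip":0.035},{"rx":0,"ry":0,"rz":-0.1,"tx":0,"ty":0,"tz":0,"grip":0.035},{"rx":0,"ry":0,"rz":-0.14,"tx":0,"ty":0,"tz":0,"grip":0.035},{"rx":0,"ry":0,"rz":-0.14,"tx":0,"ty":0,"tz":0,"grip":0.035}]'

```text
clock: 9.33
ee_pos: [0.5901, 0.1351, 0.2381]
tcp_rot: [-0.491, 0.871, 0.001, 0.0]
wrist_force: [-2.8, 6.8, 3.9]
grip_width: 0.0392
gripper_force: 41.0
```

```bash
python3 -c "
from h import *
go(.5904,.1352,.236)"
```

```text
at [0.5901 0.1351 0.2381] tool [-0.0002 -0.0002  0.0021] yaxis [-0.855  0.518  0.001] tilt [-0.     0.002 -1.   ] f [-2.8  6.8  3.9] [ 1.48  0.72 -0.75] t 9.3333
```

The stop is reached at 74° of tool turn and -0.75 Nm. I'll ease back slightly and try a gentle lift.

Call:
servo_tool --deltas '[{"rx":0,"ry":0,"rz":0.02,"tx":0,"ty":0,"tz":0,"grip":0.035},{"rx":0,"ry":0,"rz":0.02,"tx":0,"ty":0,"tz":-0.002,"grip":0.035},{"rx":0,"ry":0,"rz":0.02,"tx":0,"ty":0,"tz":-0.004,"grip":0.035},{"rx":0,"ry":0,"rz":0.02,"tx":0,"ty":0,"tz":-0.005,"grip":0.035},{"rx":0,"ry":0,"rz":0.02,"tx":0,"ty":0,"tz":-0.005,"grip":0.035}]'

```text
clock: 9.75
ee_pos: [0.5899, 0.1348, 0.2421]
tcp_rot: [-0.481, 0.877, 0.001, -0.001]
wrist_force: [-1.1, 5.8, -8.7]
grip_width: 0.0389
gripper_force: 44.1
```

```bash
python3 -c "
from h import *
go(.5904,.1352,.236)"
```

```text
at [0.5899 0.1348 0.2421] tool [-0.0006 -0.0002  0.0061] yaxis [-0.844  0.537  0.002] tilt [-0.002  0.001 -1.   ] f [-1.1  5.8 -8.7] [ 1.31  0.18 -0.3 ] t 9.75
```

Call:
servo_tool --deltas '[{"rx":0,"ry":0,"rz":0,"tx":0,"ty":0,"tz":-0.003,"grip":0.035},{"rx":0,"ry":0,"rz":0,"tx":0,"ty":0,"tz":-0.006,"grip":0.035},{"rx":0,"ry":0,"rz":0,"tx":0,"ty":0,"tz":-0.009,"grip":0.035},{"rx":0,"ry":0,"rz":0,"tx":0,"ty":0,"tz":-0.012,"grip":0.035},{"rx":0,"ry":0,"rz":0,"tx":0,"ty":0,"tz":-0.012,"grip":0.035}]'

```text
clock: 10.17
ee_pos: [0.5904, 0.1346, 0.2555]
tcp_rot: [-0.482, 0.876, 0.0, 0.0]
wrist_force: [-0.2, 3.8, 1.8]
grip_width: 0.0385
gripper_force: 45.1
```

```bash
python3 -c "
from h import *
go(.5904,.1352,.236)
p,d=snap('scene','s3');cv2.imwrite('pics/s3c.png',cv2.resize(p[140:270,300:440],None,fx=4,fy=4,interpolation=2)[:,:,::-1])"
```

```text
at [0.5904 0.1346 0.2555] tool [-0.0005  0.0003  0.0195] yaxis [-0.844  0.536 -0.   ] tilt [ 0.001  0.001 -1.   ] f [-0.2  3.8  1.8] [ 1.08  0.03 -0.01] t 10.1667
```

View pics/s3c.png

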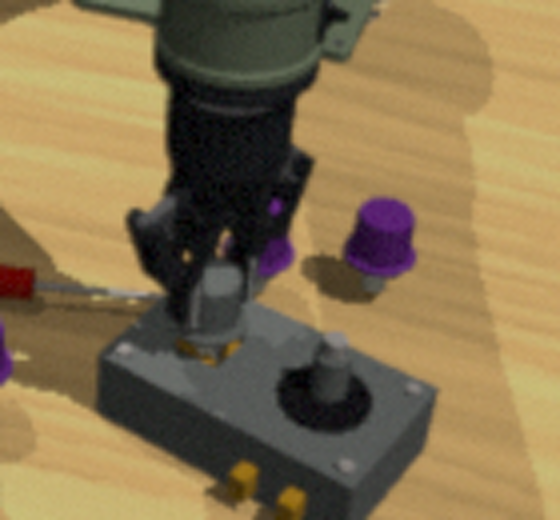

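The cap at (215,310) is rising, with its brass lugs visible under the skirt. I'll lift it clear.

Call:
servo_tool --deltas '[{"rx":0,"ry":0,"rz":0,"tx":0,"ty":0,"tz":-0.006,"grip":0.035},{"rx":0,"ry":0,"rz":0,"tx":0,"ty":0,"tz":-0.014,"grip":0.035},{"rx":0,"ry":0,"rz":0,"tx":0,"ty":0,"tz":-0.024,"grip":0.035},{"rx":0,"ry":0,"rz":0,"tx":0,"ty":0,"tz":-0.034,"grip":0.035},{"rx":0,"ry":0,"rz":0,"tx":0,"ty":0,"tz":-0.044,"grip":0.035},{"rx":0,"ry":0,"rz":0,"tx":0,"ty":0,"tz":-0.054,"grip":0.035},{"rx":0,"ry":0,"rz":0,"tx":0,"ty":0,"tz":-0.064,"grip":0.035},{"rx":0,"ry":0,"rz":0,"tx":0,"ty":0,"tz":-0.072,"grip":0.035},{"rx":0,"ry":0,"rz":0,"tx":0,"ty":0,"tz":-0.078,"grip":0.035},{"rx":0,"ry":0,"rz":0,"tx":0,"ty":0,"tz":-0.08,"grip":0.035},{"rx":0,"ry":0,"rz":0,"tx":0,"ty":0,"tz":-0.08,"grip":0.035},{"rx":0,"ry":0,"rz":0,"tx":0,"ty":0,"tz":-0.08,"grip":0.035},{"rx":0,"ry":0,"rz":0,"tx":0,"ty":0,"tz":-0.08,"grip":0.035},{"rx":0,"ry":0,"rz":0,"tx":0,"ty":0,"tz":-0.08,"grip":0.035}]'

```text
clock: 11.38
ee_pos: [0.5903, 0.1343, 0.3342]
tcp_rot: [-0.482, 0.876, 0.0, -0.0]
wrist_force: [-0.0, 0.1, -1.5]
grip_width: 0.0387
gripper_force: 45.0
```

```bash
python3 -c "
from h import *
go(.5904,.1352,.236)
p,d=snap('scene','s4');cv2.imwrite('pics/s4c.png',cv2.resize(p[110:270,180:440],None,fx=3,fy=3,interpolation=2)[:,:,::-1])"
```

```text
at [0.5903 0.1343 0.3342] tool [-0.0009  0.0003  0.0982] yaxis [-0.845  0.535  0.   ] tilt [-0.001 -0.    -1.   ] f [-0.   0.1 -1.5] [-0.    0.05  0.  ] t 11.3833
```

View pics/s4c.png

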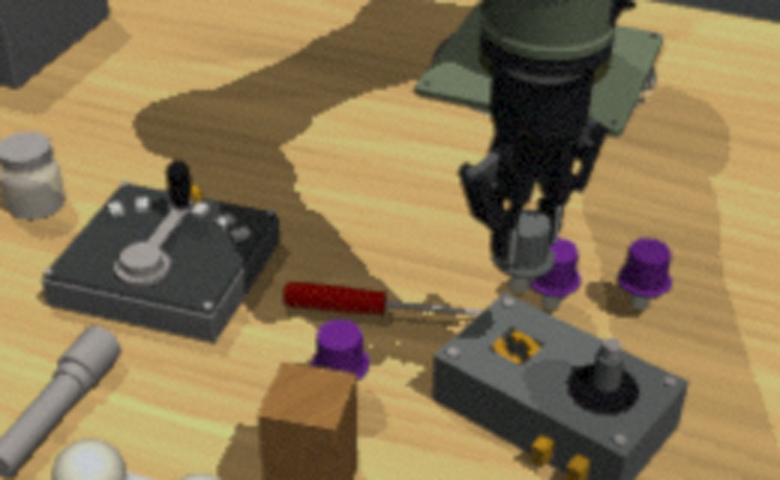

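The cap is held upright at (525,245), well above the open socket at (515,345). The lever is still beside the stud at (185,190), and the other things in view have not moved.

```bash
python3 -c "
from rig import arm
print(arm.close_job())"
```

```text
the job is handed in; nothing more can be done
None
```

The lever is in the middle notch beside the brass stud, and the grey cap released anticlockwise; it is held upright and still, its fuse about 6 cm above the base. The job is handed in, but no verdict was returned.

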